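# Change over the colour bins

### The job

The decorator is changing from cobalt to black. At the stand of three tilting bins, push the blue bin, which has been left hanging out, back until it stands fully shut, and push the black bin's front from behind so that it tips right out and stays hanging out on its stop. Only push: do not pinch the front of a bin between the fingers, do not press on or lift the colour pots, which ride in their bins, keep the yellow bin shut, and leave the other ware where it stands.

Things in the scene. Friction and masses are not known exactly. Their poses are not given: they have to be found in the camera images.
- bin_stand: Grey steel stand, fixed, 98 mm deep, 254 wide, 115 high, with three tilting bins in a row 80 mm apart (blue, black, yellow in any order). Origin on the table under the middle of the hinge line; +x points from the fronts to the stand's back, y along the row, z up. Hinge line parallel to y, 22 mm up. The back stands 64 mm behind it; the bins are open to above.
- bin_blue (a joint): Angle of the blue bin in rad: 0 = shut (front upright), grows as its top tips out towards the stand's -x, 0.48 = hanging out on its stop. Each bin swings freely on the hinge line at its bottom: it falls shut from below about 0.12 rad and out to its stop from above about 0.35 (the balance depends on the pot); a few N at the top edge move it.
- bin_black (a joint): Angle of the black bin in rad: 0 = shut, 0.48 = hanging out on its stop; works like the blue one.
- bin_yellow (a joint): Angle of the yellow bin in rad: 0 = shut, 0.48 = hanging out; works like the blue one.
- bin_blue_lip (a point): Middle of the top lip of the blue bin's front. Shut, it lies 18 mm before and 93 mm above the hinge line (115 mm above the table); the lip's outer edge is 4 mm further out, the top edge 3 mm higher, and the inner face of the front 6 mm behind this point (stand's +x).
- bin_black_lip (a point): Middle of the top lip of the black bin's front; same bin and same offsets as the blue one.
- bin_yellow_lip (a point): Middle of the top lip of the yellow bin's front; same bin and same offsets as the blue one.
- bin_blue_floor (a point): Middle of the inner floor of the blue bin.
- bin_black_floor (a point): Middle of the inner floor of the black bin.
- bin_yellow_floor (a point): Middle of the inner floor of the yellow bin.
- bin_blue_face: Outer skin of the blue bin's front, flat, 75 mm wide, 94 high, with a lip along its top edge that stands out 5.5 mm and is 6 thick. As the bin swings shut its lip moves in by 50 mm and rises by 19 mm. Moves with the bin; origin on the hinge line at the bin's middle (not where to push).
- bin_blue_inside: Inner skin of the blue bin's front (front 4.5 mm thick in all); moves with the bin, origin on the hinge line at the bin's middle. Behind it the tub is 68 mm wide inside and open on top; with the bin shut, 76 mm lie between the front's inner face and the stand's back.
- bin_black_face: Outer skin and lip of the black bin's front, like the blue one. Moves with the bin; origin on the hinge line at the bin's middle (not where to push).
- bin_black_inside: Inner skin of the black bin's front, like the blue one. Moves with the bin; origin on the hinge line at the bin's middle.
- pot_cobalt: Blue screw-cap colour pot with white cap, 40 mm across, 50 mm high, loose in the blue bin. Origin at the centre of its underside.
- pot_black_lacquer: Black screw-cap colour pot with grey cap, 46 mm across, 58 mm high, loose in the black bin; with the bin shut its cap ends 33 mm below the front's top edge. Origin at the centre of its underside.
- pot_bright_gold: Brown screw-cap colour pot with black cap, 34 mm across, 46 mm high, loose in the yellow bin. Origin at the centre of its underside.
- tall_cup: Tall white porcelain cup with a black band, 70 mm across and 102 mm high, a bystander. Origin at the centre of its underside.
- colour_dish: Small white dish of black colour, 68 mm across, 18 mm high, a bystander. Origin at the centre of its underside.
- masking_tape: Roll of masking tape lying flat, 100 mm across, 25 mm high, a bystander. Origin at the centre of its underside.

How it is judged (in metres and radians):
At the end, for the whole second after the job is handed in: The blue and the yellow bin are shut (within 0.05 rad), the black bin hangs out on its stop (over 0.42 rad), all three at rest, each pot stands in its own bin (its foot within 40 mm of the middle of the bin's floor), and the tall cup stands upright (value of joint each of bin_blue, bin_yellow below 0.05 rad and value of joint bin_black above 0.42 rad and velocity of joint each of bin_blue, bin_black, bin_yellow below 0.05 rad/s and distance between pot_cobalt and bin_blue_floor below 0.04 m and distance between pot_black_lacquer and bin_black_floor below 0.04 m and distance between pot_bright_gold and bin_yellow_floor below 0.04 m and angle between tall_cup's own z axis and vertical below 0.1 rad); the robot touches nothing.
It fails at once if the front of the blue or the black bin is pinched between the fingers ((contact force between the fingers and bin_blue_face above 1 N and contact force between the fingers and bin_blue_inside above 1 N) or (contact force between the fingers and bin_black_face above 1 N and contact force between the fingers and bin_black_inside above 1 N)).
It fails at once if a colour pot is gripped or pressed by the fingers (contact force between the fingers and pot_cobalt above 5 N or contact force between the fingers and pot_black_lacquer above 5 N or contact force between the fingers and pot_bright_gold above 5 N).
It fails at once if a colour pot is lifted or thrown out of its bin (distance between pot_cobalt and bin_blue_floor above 0.045 m or distance between pot_black_lacquer and bin_black_floor above 0.045 m or distance between pot_bright_gold and bin_yellow_floor above 0.045 m).
It fails at once if the yellow bin is tipped (value of joint bin_yellow above 0.12 rad).
It fails at once if the tall cup, the dish or the tape is moved by more than 30 mm (distance of any of tall_cup, colour_dish, masking_tape from where it was at the start of the episode above 0.03 m).
It also fails if it takes over 45 s, if anything falls off the work surface, if the arm or the gripper's body presses on something with over 40 N, if the wrist force passes 120 N, or if a joint passes its speed limit or range.

### The arm

A 6-joint arm with a two-finger parallel gripper is mounted at the origin on a cart in front of the work surface, level with it; the furniture and walls round the work are solid. World frame = base frame: x ahead of the robot, y to its left, z up, the work surface at z = 0. Lengths are in mm, angles in rad, forces in N, time in s.
With the tool pointing down it reaches from about 275 to 1000 mm from the base axis. Payload 8.4 kg.
Tool frame: the origin (TCP) lies at the very end of the fingers, on their centre line; the grasp point (between the pads) lies 19 mm behind it; z points along the fingers, y is the line along which they close (so a half turn about z gives the same grasp; the last joint's range is limited). The gripper opens to 85 mm and grips with 20 to 120 N. Pads are 22 mm wide; open, the fingers measure 114 mm over their backs; the gripper's body (76 mm by 85 mm) begins 54 mm behind the grasp point. The pads swing forward as they close: fully open they stand 13 mm farther back than shut.
Start: joints at [-1.289, 0.353, 1.633, -0, 1.155, -0.002], TCP at [175.002, -600.002, 231.281] pointing down, gripper open.
Joint ranges: [-2.63, 2.63], [-0.92, 2.1], [0.06, 2.66], [-1.3, 4.44], [0, 2.69], [-3.02, 3.02]. Speed limits (rad/s): [2.22, 2.22, 2.79, 3.14, 3.14, 3.14].

### API

Orientations are given as [roll, pitch, yaw] about the fixed x, y, z axes, in that order (R = Rz(yaw) Ry(pitch) Rx(roll)).
In Python, from rig import r, vision gives the robot as it stands. The module is installed in compiled form; this text tells all that it offers.
- The arm moves only by the tool play_rows, never from a script. Its argument "steps" is a list of rows, each an object with "delta_pos": the shift along the tool's x, y, z in cm, a list of three; "yaw": the turn about the tool's z in rad; "jaw": the opening in per cent of the stroke, from 0 (shut) to 100 (fully open). A call has exactly 8 rows; each row is the pose to reach, as a shift and turn from the pose commanded when the call began, along the tool's axes at that moment; what a row does not reach only later rows make up. A row lasts 1/10 s, in which the tool goes at most 50 mm and 8.59 degrees, less where a joint would pass 70% of its speed; a pose out of reach is approached as far as the arm can. A call with a gripper value outside its range is refused whole. The fingers move at their own pace and stop on an object; "grip_force" is the grip in N (left out, the last holds). Time passes only in rows, so rows that repeat a pose let the fingers close, or fill a call up. It gives the time, the measured TCP pose, the force, the opening and the grip force at its end, in the units of the state.
- r.sense(): the state, without advancing time (a new reading comes with each control period).
- vision.grab_frame(name): name is "scene" or "side" or "wrist"; returns (picture, depth): 480x640x3 uint8, red, green, blue; 480x640 float32, mm along the optical axis (not along the pixel's ray), 0 where there is no reading.
- vision.calibration(name): a dict with "mtx" (3x3 intrinsics, pixels), "extrinsics" (4x4, takes a point from camera to world coordinates). Camera axes: x right, y down, z forward; pixel columns grow to the right and rows downward; lengths in mm; the calibration is good to about 2 mm. A picture is of the moment at which its call begins: read the wrist's pose just before it. calibration takes no time and is no camera call; for the wrist camera it gives the pose at the moment of the call.
- r.sign_off(): hands the job in; it is judged then, once.
Trained networks look in the newest picture that a camera, given by its name, has taken for a name from the list of things; names that differ only in an ending like _2 or _b are one class to them, and where a whole thing is asked for, a point or a joint stands for the part that bears it (a point fixed in the world has none). Each returns a list of dicts, best first, with "conf" (0 to 1); they miss things now and then, are a little off and sometimes report something else, mostly with a low value. They report only what shows in the picture. A call takes as long as a camera call.
- vision.cut_out(camera, thing): "region" (480x640 bool, what is visible of it) and "uv" ([column, row] in pixels, amid what is visible of it).
- vision.landmark_of(camera, thing): "uv" ([column, row] in pixels: a listed point, or the origin of a listed thing).
The state is a dict: "clock": time; "qpos": joint angles; "qvel": joint speeds; "joint_efforts": joint torques, N m; "eef_pos": TCP position; "tcp_rot": TCP orientation; "contact_force": force on the tool from outside, world axes, zero at the start; "wrist_torque": the same for the moment, N m; "opening": opening from 0.0 (shut) to 1.0 (fully open); "grasp_force": force on a finger pad.
Only numpy, scipy, OpenCV 4.12 (cv2) and the standard library are available. Lean on these libraries where they do the work, as an engineer would, in place of code of your own. Each camera call takes 0.05 s, during which the arm holds its last target. There are 200 camera calls.

## Working session

There is one attempt and no reset: what is moved stays moved. The work goes in short steps, Python scripts to look and compute and a tool call to move; the robot and the scene stay as the last step left them, time stands still between calls to the robot, and variables do not carry over. Pictures are saved under pics/ and viewed, at most 10 in all, crops included, and the job is handed in when it is done.

Besides the shell and the picture viewer there is one more tool, called after ">>>" by a JSON object that holds its "name" and its "arguments", one argument or row to a line. play_rows: Moves the arm, as the interface text tells. Its arguments: {"type":"object","properties":{"steps":{"type":"array"},"grip_force":{"type":"number"}},"required":["steps"]}

```bash
mkdir -p pics
cat > h.py <<'E'
from rig import r, vision
import numpy as np, cv2
def grab(n,f=None):
    p,d=vision.grab_frame(n); c=vision.calibration(n)
    if f: cv2.imwrite(f,cv2.cvtColor(p,cv2.COLOR_RGB2BGR))
    return p,d,np.array(c["mtx"]),np.array(c["extrinsics"])
def w(uv,d,K,T):
    u,v=int(round(uv[0])),int(round(uv[1])); a=d[max(v-1,0):v+2,max(u-1,0):u+2]; a=a[a>0]
    if not len(a): return None
    z=np.median(a); return (T@np.r_[np.linalg.inv(K)@[uv[0],uv[1],1]*z,1])[:3].round(1)
E
python3 - <<'E'
from h import *
s=r.sense(); print({k:s[k] for k in("clock","eef_pos","tcp_rot","opening")})
for n in("scene","side"):
    p,d,K,T=grab(n,f"pics/{n}1.png"); print(n,T.round(2).tolist())
    for t in("bin_blue_lip","bin_black_lip","bin_yellow_lip","bin_stand"):
        for x in vision.landmark_of(n,t)[:1]: print(t,x["conf"],x["uv"],w(x["uv"],d,K,T))
E
```

```text
{'clock': 0.0, 'eef_pos': array([ 174.89767546, -599.5330061 ,  230.54264737]), 'tcp_rot': array([-3.14019326e+00, -3.27784842e-05,  2.83814302e-01]), 'opening': 0.9989984768301773}
scene [[-0.83, -0.42, 0.35, 83.16], [-0.55, 0.65, -0.52, 641.04], [-0.01, -0.63, -0.78, 1130.33], [0.0, 0.0, 0.0, 1.0]]
bin_blue_lip 0.78 [332.5, 254.7] [524.1 -19.8  99.4]
bin_black_lip 0.9 [336.4, 225.3] [563.7 -99.5 113.1]
bin_yellow_lip 0.81 [350.5, 207.6] [ 570.  -180.9  105.1]
bin_stand 0.87 [330.3, 249.8] [555.7 -56.7  58.6]
side [[-0.84, -0.32, 0.44, -70.68], [-0.54, 0.49, -0.68, 902.93], [0.0, -0.81, -0.59, 915.76], [0.0, 0.0, 0.0, 1.0]]
bin_blue_lip 0.63 [319.3, 251.4] [528.6 -17.4  98.7]
bin_black_lip 0.78 [324.1, 226.3] [ 568.  -102.6  115.2]
bin_yellow_lip 0.7 [338.1, 215.3] [ 573.9 -186.4  103.6]
bin_stand 0.85 [319.9, 258.9] [565.5 -76.9  20.4]
```

View pics/scene1.png

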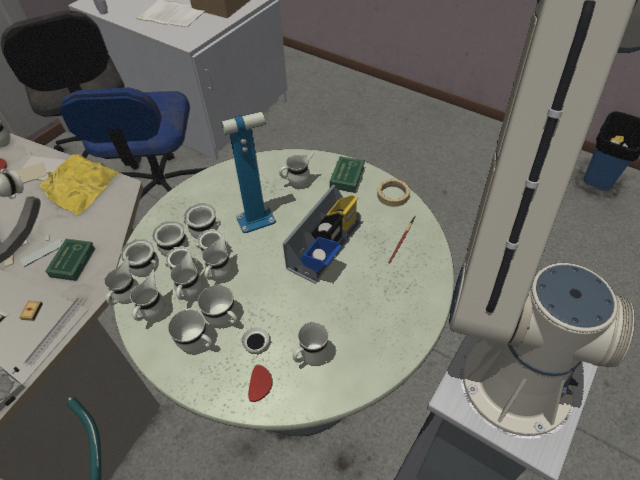

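View pics/side1.png

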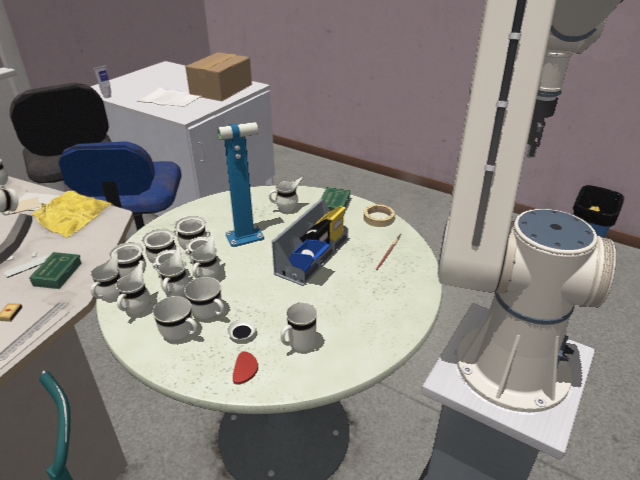

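Both views show the stand near the middle of the table (about px 320,250). Blue is hanging out, black is in the middle and yellow is at the far end. The tall cup, dish and tape are well clear of it. I'll move above the stand for a close view.

>>> {"name": "play_rows", "arguments": {
  "steps": [
    {"delta_pos": [1, -1, -3], "yaw": 0, "jaw": 0},
    {"delta_pos": [4, -4, -6], "yaw": 0.05, "jaw": 0},
    {"delta_pos": [7.5, -7, -9], "yaw": 0.1, "jaw": 0},
    {"delta_pos": [11, -10.5, -10], "yaw": 0.15, "jaw": 0},
    {"delta_pos": [14.5, -13.5, -10], "yaw": 0.2, "jaw": 0},
    {"delta_pos": [18, -16.5, -10], "yaw": 0.21, "jaw": 0},
    {"delta_pos": [21.5, -20, -10], "yaw": 0.21, "jaw": 0},
    {"delta_pos": [25, -23, -10], "yaw": 0.21, "jaw": 0}
  ]
}}

```text
clock: 1.3
eef_pos: [351.0, -307.2, 331.6]
tcp_rot: [3.141, -0.001, 0.074]
contact_force: [0.6, -0.2, 0.7]
opening: 0.002
grasp_force: 0.0
```

Run:
```python
from h import *
s=r.sense(); print({k:s[k] for k in("clock","eef_pos","tcp_rot","opening","contact_force")})
p,d,K,T=grab("wrist"); print(T.round(2).tolist())
```

```text
{'clock': 1.3, 'eef_pos': array([ 351.04935069, -307.18492289,  331.59611118]), 'tcp_rot': array([ 3.14121441e+00, -5.36546812e-04,  7.36250808e-02]), 'opening': 0.0020549256591425743, 'contact_force': array([ 0.63492844, -0.23335014,  0.74400513])}
[[0.07, -0.94, -0.32, 436.87], [-1.0, -0.07, -0.02, -296.87], [-0.0, 0.32, -0.95, 474.7], [0.0, 0.0, 0.0, 1.0]]
```

>>> {"name": "play_rows", "arguments": {
  "steps": [
    {"delta_pos": [3, -3.5, 0], "yaw": 0, "jaw": 0},
    {"delta_pos": [6, -7, 0], "yaw": 0, "jaw": 0},
    {"delta_pos": [9, -10.5, 0], "yaw": 0, "jaw": 0},
    {"delta_pos": [12, -14, 0], "yaw": 0, "jaw": 0},
    {"delta_pos": [14.5, -17.5, 0], "yaw": 0, "jaw": 0},
    {"delta_pos": [16.5, -19.5, 0], "yaw": 0, "jaw": 0},
    {"delta_pos": [16.5, -19.5, 0], "yaw": 0, "jaw": 0},
    {"delta_pos": [16.5, -19.5, 0], "yaw": 0, "jaw": 0}
  ]
}}

```text
clock: 2.15
eef_pos: [500.7, -102.3, 331.1]
tcp_rot: [3.141, 0.001, 0.075]
contact_force: [-0.7, 0.2, -0.6]
opening: 0.0
grasp_force: 0.0
```

Run:
```python
from h import *
s=r.sense(); print({k:s[k] for k in("clock","eef_pos","tcp_rot","opening")})
p,d,K,T=grab("wrist","pics/w1.png"); np.savez("w1.npz",p=p,d=d,K=K,T=T)
print(K.round(0).tolist())
for t in("bin_blue_lip","bin_black_lip","bin_yellow_lip","bin_stand","pot_cobalt","pot_black_lacquer"):
    for x in vision.landmark_of("wrist",t)[:1]: print(t,x["conf"],x["uv"],w(x["uv"],d,K,T))
```

```text
{'clock': 2.15, 'eef_pos': array([ 500.7104705 , -102.34493982,  331.11998107]), 'tcp_rot': array([3.14139779e+00, 5.83466937e-04, 7.53680273e-02]), 'opening': 0.0004495468428728079}
[[401.0, 0.0, 320.0], [0.0, 401.0, 246.0], [0.0, 0.0, 1.0]]
bin_blue_lip 0.82 [233.7, 166.8] [526.4 -21.3  99.8]
bin_black_lip 0.78 [323.7, 129.9] [ 566.  -101.5  118.4]
bin_yellow_lip 0.59 [414.8, 132.4] [ 569.6 -179.4  118.1]
bin_stand 0.6 [5.6, 90.4] [576.5 244.1   7.9]
pot_cobalt 0.62 [245.6, 99.4] [585.9 -26.7  71.7]
pot_black_lacquer 0.72 [321.9, 92.3] [596.9 -97.8  85.1]
```

View pics/w1.png

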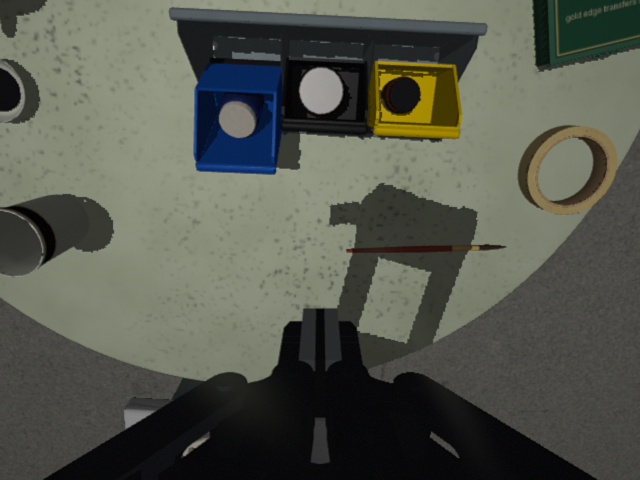

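The wrist view is clear. The blue lip is at about (236,168), the black lip at (325,128) and the yellow lip at (415,133). The black pot's cap is at (322,92), close to the stand's back, and the fingers show at (320,320). Next I'll work out the lip edges and the stand's yaw from depth.

Run:
```python
from h import *
z=np.load("w1.npz");d,K,T=z["d"],z["K"],z["T"]
v,u=np.mgrid[:480,:640]
P=np.einsum('ij,jhw->ihw',np.linalg.inv(K),np.stack([u,v,np.ones_like(u)])*d)
W=np.einsum('ij,jhw->ihw',T[:3,:3],P)+T[:3,3][:,None,None]
for u0 in(200,220,240,260,272,290,305,325,345,360,378,395,415,435,452):
    c=W[:,:,u0]; m=(c[2]>(88 if u0<280 else 110))&(c[2]<125)&(np.arange(480)>60)
    print(u0,[W[:,k,u0].round(0).astype(int).tolist() for k in np.where(m)[0]][-7:])
print("back",[w((k,16+(k-172)*.051),d,K,T) for k in(190,250,320,400,470)])
m=(W[2]>60)&(W[2]<90)
for c in range(0):pass
m2=(np.abs(W[2]-85)<4)&(u>290)&(u<360); print("blackcap x,y range",np.percentile(W[0][m2],[2,98]),np.percentile(W[1][m2],[2,98]))
```

```text
200 [[526, 9, 102], [525, 10, 99], [524, 9, 101], [523, 10, 99], [522, 10, 98], [521, 10, 98], [520, 11, 97]]
220 [[526, -9, 100], [525, -9, 100], [524, -9, 100], [523, -9, 99], [523, -9, 101], [521, -8, 99], [520, -8, 99]]
240 [[527, -27, 98], [527, -27, 100], [526, -27, 100], [525, -27, 100], [524, -27, 101], [523, -27, 99], [522, -27, 98]]
260 [[528, -45, 99], [527, -45, 99], [526, -46, 101], [525, -46, 101], [524, -46, 99], [523, -46, 100], [522, -45, 98]]
272 [[528, -57, 100], [527, -57, 99], [526, -57, 102], [525, -57, 98], [524, -57, 99], [523, -57, 99], [522, -57, 98]]
290 [[568, -73, 117], [567, -73, 118], [566, -73, 119], [565, -73, 118], [565, -73, 119], [564, -73, 117], [563, -73, 117]]
305 [[569, -85, 118], [568, -85, 119], [567, -85, 118], [566, -86, 118], [566, -86, 118], [565, -86, 117], [564, -86, 119]]
325 [[569, -102, 118], [568, -102, 118], [568, -102, 120], [567, -103, 119], [566, -103, 118], [565, -103, 118], [564, -103, 117]]
345 [[570, -119, 119], [569, -120, 117], [568, -120, 119], [567, -120, 118], [566, -120, 118], [566, -120, 120], [565, -120, 118]]
360 [[
[... 318 characters left out ...]
9, -162, 121], [568, -162, 119], [567, -163, 118], [566, -163, 117]]
415 [[572, -180, 117], [571, -179, 118], [570, -180, 118], [569, -179, 119], [568, -180, 119], [567, -180, 118], [567, -180, 118]]
435 [[572, -196, 118], [571, -197, 117], [570, -197, 118], [570, -197, 119], [569, -197, 118], [568, -197, 118], [567, -197, 117]]
452 [[572, -211, 118], [571, -211, 119], [571, -211, 118], [570, -211, 118], [569, -212, 118], [568, -212, 117], [567, -212, 118]]
back [array([643.9,  10.5, 114.6]), array([645.1, -37. , 115.1]), array([646.6, -92.5, 115.1]), array([ 648.4, -156.2,  115.2]), array([ 649.9, -212.4,  115. ])]
blackcap x,y range [579.34227557 616.73994935] [-114.71475171  -78.55569212]
```

>>> {"name": "play_rows", "arguments": {
  "steps": [
    {"delta_pos": [3, 0.2, 2], "yaw": 0.02, "jaw": 0},
    {"delta_pos": [6, 0.4, 5], "yaw": 0.045, "jaw": 0},
    {"delta_pos": [8.5, 0.6, 8], "yaw": 0.045, "jaw": 0},
    {"delta_pos": [9.8, 0.7, 11], "yaw": 0.045, "jaw": 0},
    {"delta_pos": [9.8, 0.7, 14], "yaw": 0.045, "jaw": 0},
    {"delta_pos": [9.8, 0.7, 17], "yaw": 0.045, "jaw": 0},
    {"delta_pos": [9.8, 0.7, 18.5], "yaw": 0.045, "jaw": 0},
    {"delta_pos": [9.8, 0.7, 18.5], "yaw": 0.045, "jaw": 0}
  ]
}}

```text
clock: 3.3
eef_pos: [597.6, -102.4, 144.4]
tcp_rot: [-3.141, 0.004, 0.028]
contact_force: [0.1, 0.1, 0.2]
opening: 0.0
grasp_force: 0.0
```

Run:
```python
from h import *
s=r.sense(); print({k:s[k] for k in("clock","eef_pos","tcp_rot","contact_force")})
p,d,K,T=grab("wrist","pics/w2.png")
```

```text
{'clock': 3.3, 'eef_pos': array([ 597.57818031, -102.41985627,  144.35790514]), 'tcp_rot': array([-3.14085626,  0.00374728,  0.02832773]), 'contact_force': array([0.14116398, 0.12969804, 0.19579293])}
```

View pics/w2.png

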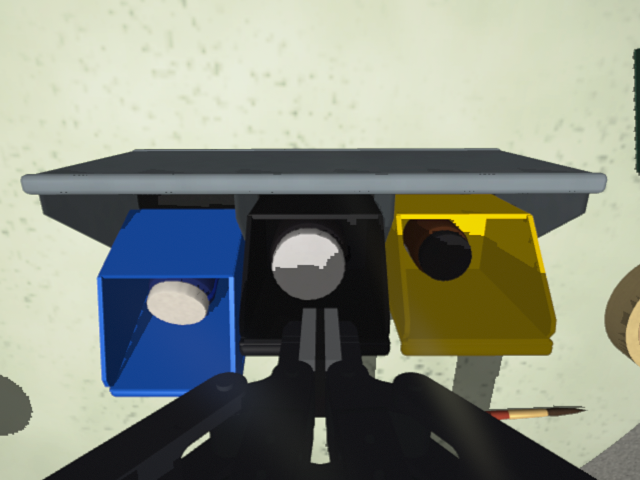

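The fingers are centred over the black bin, just behind its front, with the cap at (308,262). Next I descend to z ≈ 94, which is above the cap at 85.

>>> {"name": "play_rows", "arguments": {
  "steps": [
    {"delta_pos": [0, 0, 1], "yaw": 0, "jaw": 0},
    {"delta_pos": [0, 0, 2], "yaw": 0, "jaw": 0},
    {"delta_pos": [0, 0, 3], "yaw": 0, "jaw": 0},
    {"delta_pos": [0, 0, 4], "yaw": 0, "jaw": 0},
    {"delta_pos": [0, 0, 4.5], "yaw": 0, "jaw": 0},
    {"delta_pos": [0, 0, 5], "yaw": 0, "jaw": 0},
    {"delta_pos": [0, 0, 5], "yaw": 0, "jaw": 0},
    {"delta_pos": [0, 0, 5], "yaw": 0, "jaw": 0}
  ]
}}

```text
clock: 4.15
eef_pos: [599.2, -102.3, 96.3]
tcp_rot: [3.142, -0.0, 0.029]
contact_force: [0.0, 0.5, -0.4]
opening: 0.001
grasp_force: 0.0
```

>>> {"name": "play_rows", "arguments": {
  "steps": [
    {"delta_pos": [-0.6, 0, 0], "yaw": 0, "jaw": 0},
    {"delta_pos": [-1.2, 0, 0], "yaw": 0, "jaw": 0},
    {"delta_pos": [-1.7, 0, 0], "yaw": 0, "jaw": 0},
    {"delta_pos": [-2.2, 0, 0], "yaw": 0, "jaw": 0},
    {"delta_pos": [-2.7, 0, 0], "yaw": 0, "jaw": 0},
    {"delta_pos": [-3.2, 0, 0], "yaw": 0, "jaw": 0},
    {"delta_pos": [-3.6, 0, 0], "yaw": 0, "jaw": 0},
    {"delta_pos": [-4, 0, 0], "yaw": 0, "jaw": 0}
  ]
}}

```text
clock: 4.95
eef_pos: [558.6, -103.5, 96.3]
tcp_rot: [-3.142, 0.0, 0.029]
contact_force: [0.6, 0.1, 0.7]
opening: 0.002
grasp_force: 0.1
```

>>> {"name": "play_rows", "arguments": {
  "steps": [
    {"delta_pos": [-0.3, 0, 0], "yaw": 0, "jaw": 0},
    {"delta_pos": [-0.6, 0, 0], "yaw": 0, "jaw": 0},
    {"delta_pos": [-0.9, 0, 0], "yaw": 0, "jaw": 0},
    {"delta_pos": [-1.2, 0, 0], "yaw": 0, "jaw": 0},
    {"delta_pos": [-1.4, 0, 0], "yaw": 0, "jaw": 0},
    {"delta_pos": [-1.4, 0, 0], "yaw": 0, "jaw": 0},
    {"delta_pos": [-1.4, 0, 0], "yaw": 0, "jaw": 0},
    {"delta_pos": [-1.4, 0, 0], "yaw": 0, "jaw": 0}
  ]
}}

```text
clock: 5.75
eef_pos: [545.2, -103.9, 96.3]
tcp_rot: [3.142, -0.0, 0.029]
contact_force: [-0.0, -0.4, 0.2]
opening: -0.003
grasp_force: 0.0
```

Run:
```python
from h import *
s=r.sense(); print({k:s[k] for k in("clock","eef_pos","contact_force")})
p,d,K,T=grab("wrist","pics/w3.png")
```

```text
{'clock': 5.75, 'eef_pos': array([ 545.19815161, -103.89454204,   96.31220743]), 'contact_force': array([-0.03017692, -0.3722288 ,  0.16354778])}
```

View pics/w3.png

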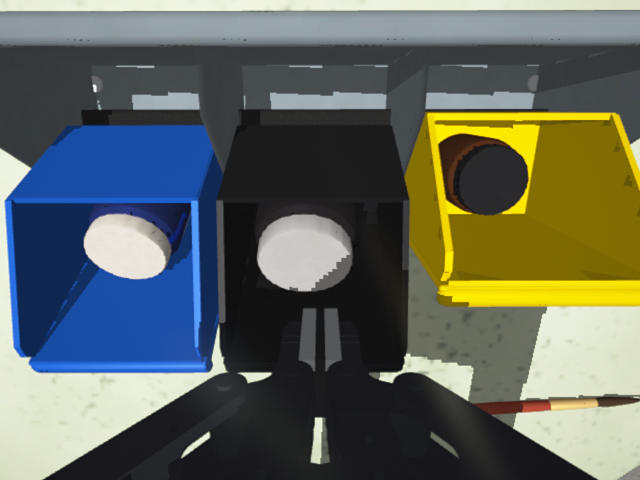

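Black now hangs out at the same level as blue, with lips at rows ~360–370 and its pot inside. Next I retreat upward and go round to the front of blue.

>>> {"name": "play_rows", "arguments": {
  "steps": [
    {"delta_pos": [0.4, 0, -1], "yaw": 0, "jaw": 0},
    {"delta_pos": [0.4, 0, -4], "yaw": 0, "jaw": 0},
    {"delta_pos": [0.4, 0, -8], "yaw": 0, "jaw": 0},
    {"delta_pos": [-1, -2, -8.5], "yaw": 0, "jaw": 0},
    {"delta_pos": [-3.5, -4.5, -8.5], "yaw": 0, "jaw": 0},
    {"delta_pos": [-6.3, -7.5, -8.5], "yaw": 0, "jaw": 0},
    {"delta_pos": [-6.8, -8.3, -8.5], "yaw": 0, "jaw": 0},
    {"delta_pos": [-6.8, -8.3, -8.5], "yaw": 0, "jaw": 0}
  ]
}}

```text
clock: 6.6
eef_pos: [474.6, -22.0, 182.1]
tcp_rot: [3.142, -0.001, 0.03]
contact_force: [-0.4, 0.5, -1.2]
opening: 0.002
grasp_force: 0.0
```

>>> {"name": "play_rows", "arguments": {
  "steps": [
    {"delta_pos": [0, 0, 2], "yaw": 0, "jaw": 0},
    {"delta_pos": [0, 0, 4], "yaw": 0, "jaw": 0},
    {"delta_pos": [0, 0, 6], "yaw": 0, "jaw": 0},
    {"delta_pos": [0, 0, 8], "yaw": 0, "jaw": 0},
    {"delta_pos": [0, 0, 9.2], "yaw": 0, "jaw": 0},
    {"delta_pos": [0, 0, 9.2], "yaw": 0, "jaw": 0},
    {"delta_pos": [0, 0, 9.2], "yaw": 0, "jaw": 0},
    {"delta_pos": [0, 0, 9.2], "yaw": 0, "jaw": 0}
  ]
}}

```text
clock: 7.4
eef_pos: [475.6, -23.1, 90.1]
tcp_rot: [3.141, -0.002, 0.029]
contact_force: [0.4, 0.4, -0.5]
opening: -0.001
grasp_force: 0.0
```

>>> {"name": "play_rows", "arguments": {
  "steps": [
    {"delta_pos": [1.2, 0, 0], "yaw": 0, "jaw": 0},
    {"delta_pos": [2.4, 0, 0], "yaw": 0, "jaw": 0},
    {"delta_pos": [3, 0, 0], "yaw": 0, "jaw": 0},
    {"delta_pos": [3.5, 0, 0], "yaw": 0, "jaw": 0},
    {"delta_pos": [4, 0.1, 0], "yaw": 0, "jaw": 0},
    {"delta_pos": [4.5, 0.1, 0], "yaw": 0, "jaw": 0},
    {"delta_pos": [5, 0.1, 0], "yaw": 0, "jaw": 0},
    {"delta_pos": [5.5, 0.1, 0], "yaw": 0, "jaw": 0}
  ]
}}

```text
clock: 8.2
eef_pos: [530.1, -22.3, 89.3]
tcp_rot: [-3.142, -0.0, 0.029]
contact_force: [-0.4, -0.2, -0.2]
opening: -0.0
grasp_force: 0.2
```

>>> {"name": "play_rows", "arguments": {
  "steps": [
    {"delta_pos": [0.4, 0, 0], "yaw": 0, "jaw": 0},
    {"delta_pos": [0.8, 0, 0], "yaw": 0, "jaw": 0},
    {"delta_pos": [1.1, 0, 0], "yaw": 0, "jaw": 0},
    {"delta_pos": [1.4, 0, 0], "yaw": 0, "jaw": 0},
    {"delta_pos": [1.6, 0, 0], "yaw": 0, "jaw": 0},
    {"delta_pos": [1.7, 0, 0], "yaw": 0, "jaw": 0},
    {"delta_pos": [1.8, 0, 0], "yaw": 0, "jaw": 0},
    {"delta_pos": [1.8, 0, 0], "yaw": 0, "jaw": 0}
  ]
}}

```text
clock: 9.0
eef_pos: [547.7, -21.8, 89.3]
tcp_rot: [-3.142, -0.0, 0.029]
contact_force: [-0.4, 0.8, 0.4]
opening: -0.001
grasp_force: 0.0
```

Now I back off, rise, and look.

>>> {"name": "play_rows", "arguments": {
  "steps": [
    {"delta_pos": [-1, 0, 0], "yaw": 0, "jaw": 0},
    {"delta_pos": [-3, 0, 0], "yaw": 0, "jaw": 0},
    {"delta_pos": [-5, 0, 0], "yaw": 0, "jaw": 0},
    {"delta_pos": [-6, 0, -4], "yaw": 0, "jaw": 0},
    {"delta_pos": [-6, 2, -9], "yaw": 0, "jaw": 0},
    {"delta_pos": [-6, 5, -14], "yaw": 0, "jaw": 0},
    {"delta_pos": [-6, 8, -18], "yaw": 0, "jaw": 0},
    {"delta_pos": [-6, 8, -18], "yaw": 0, "jaw": 0}
  ]
}}

```text
clock: 9.8
eef_pos: [491.3, -105.8, 273.9]
tcp_rot: [3.139, -0.007, 0.028]
contact_force: [0.6, -0.8, -1.2]
opening: 0.001
grasp_force: 0.0
```

Run:
```python
from h import *
s=r.sense(); print({k:s[k] for k in("clock","eef_pos","contact_force")})
p,d,K,T=grab("wrist","pics/w4.png")
for t in("bin_blue_lip","bin_black_lip","bin_yellow_lip"):
    for x in vision.landmark_of("wrist",t)[:1]: print(t,x["conf"],x["uv"],w(x["uv"],d,K,T))
```

```text
{'clock': 9.8, 'eef_pos': array([ 491.3493256 , -105.82439863,  273.93028898]), 'contact_force': array([ 0.55525853, -0.77870187, -1.195026  ])}
bin_blue_lip 0.6 [200.3, 118.8] [566.  -19.  116.8]
bin_black_lip 0.81 [316.5, 174.7] [ 525.7 -102.6   98.5]
bin_yellow_lip 0.59 [425.6, 119.0] [ 570.  -179.3  117.5]
```

View pics/w4.png

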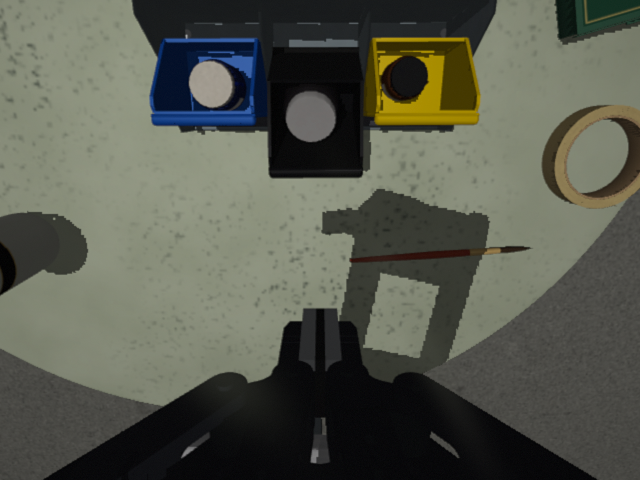

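Blue is shut, with its lip at (205,119) level with yellow's. Black hangs out at (316,174), at the same tilt blue had at the start. All the pots are in their bins, so I'm handing in.

```bash
python3 -c "
from rig import r
print(r.sign_off())"
```

```text
the job is handed in; nothing more can be done
None
```

The job is handed in: in the last wrist view blue and yellow stood shut, black hung out at the tilt blue started with, and all three pots were in their bins; the hand-in returned no verdict.

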